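Lamp on the spot, thickness probe held on the turntable

ROBOT

A 6-joint arm with a two-finger parallel gripper is mounted at the origin on the work surface. World frame = base frame: x ahead of the robot, y to its left, z up, the work surface at z = 0. Lengths are in m, angles in rad, forces in N, time in s.
With the tool pointing down it reaches from about 0.325 to 0.9 m from the base axis. Payload 6.1 kg.
Tool frame: the origin (TCP) lies midway between the tips of the shut fingers; the grasp point (between the pads) lies 19 mm behind it; x points along the fingers, y is the direction in which the jaws open and shut, and the axes are right-handed (so a half turn about x gives the same grasp; the last joint's range is limited). The gripper opens to 85 mm and grips with 20 to 120 N. Pads are 22 mm wide; open, the fingers measure 114 mm over their backs; the gripper's body (76 mm by 85 mm) begins 54 mm behind the grasp point. The pads swing forward as they close: fully open they stand 13 mm farther back than shut.
Start: joints at [1.095, 0.22, 1.526, -0, 1.395, -0.126], TCP at [0.214, 0.587, 0.231] pointing down, gripper open.
Joint ranges: [-2.98, 2.98], [-0.91, 2.08], [0.09, 2.57], [-1.24, 4.39], [0.2, 2.65], [-2.68, 2.68]. Speed limits (rad/s): [2.57, 2.57, 3.01, 3.14, 3.14, 3.14].

INTERFACE

Orientations are given as [roll, pitch, yaw] about the fixed x, y, z axes, in that order (R = Rz(yaw) Ry(pitch) Rx(roll)).
In Python, from plant import movep, move_l, set_joints, gripper_to, hold, inverse_kinematics, observe, get_image, get_calibration, Unreachable, job_done gives the robot as it stands. Calls block until the motion is done:
- movep(position, orientation): joint-space move of the TCP to a pose.
- move_l(position, feed=0.15, rotation=None, max_force=None): straight line of the TCP; rotation=None keeps the orientation; feed is the mean speed in m/s. With max_force (N) it stops when the force on the tool has changed by that much, and returns True; else False.
- set_joints(angles): joint-space move.
- gripper_to(opening, f_grip=None): finger opening in m; f_grip is the grip in N (None keeps the last); returns when the fingers have stopped.
- hold(seconds).
- inverse_kinematics(position, orientation): joint angles nearest the present ones, or None.
- observe(): the state.
- get_image(name): name is "side" or "top" or "wrist"; returns (picture, depth): 480x640x3 uint8, red, green, blue; 480x640 float32, m along the optical axis (not along the pixel's ray), 0 where there is no reading.
- get_calibration(name): a dict with "intrinsics" (3x3 intrinsics, pixels), "world_from_camera" (4x4, takes a point from camera to world coordinates). Camera axes: x right, y down, z forward; pixel columns grow to the right and rows downward; lengths in m; the calibration is good to about 2 mm. The wrist camera is an equidistant fisheye: a pixel r from the principal point sees the ray r / f radians off the axis. A picture is of the moment at which its call begins: read the wrist's pose just before it. get_calibration takes no time and is no camera call; for the wrist camera it gives the pose at the moment of the call.
A pose or a line that the arm cannot do raises Unreachable and nothing moves.
- job_done(): hands the job in, once; it reports no verdict.
The state is a dict: "time_s": time; "q": joint angles; "joint_velocities": joint speeds; "joint_torque": joint torques, N m; "eef_pos": TCP position; "tcp_rot": TCP orientation; "ft_force": force on the tool from outside, world axes, zero at the start; "torque": the same for the moment, N m; "opening": finger opening in m.
Only numpy, scipy, OpenCV 4.12 (cv2) and the standard library are available. Lean on these libraries where they do the work, as an engineer would, in place of code of your own. Each camera call takes 0.05 s, during which the arm holds its last target.

TASK

Swing the inspection lamp round so that it points straight at the ringed spot on the turntable, and let go of it. Then lift the thickness probe out of its leaning stand and hold it upright with its foot inside the ring, pressing gently so that the spring foot is pushed about half-way in; leave the tubes standing where they are. Finish while still holding the probe there: do not put it down or let go.

Things in the scene. Friction and masses are not known exactly. Their poses are not given: they have to be found in the camera images.
- spot (a point): Centre of the ringed spot on the turntable's flat top, 45 mm above the table: a dark scribed circle of 32 mm inner diameter with a small cross inside and four ticks outside (a scribed square on the plate is not it). The turntable is a fixed aluminium disc, 340 mm diameter, that does not turn; the spot is 64 mm from its centre, where a 26 mm hub rises 4 mm. z up.
- lamp_pivot (a point): The lamp's upright pivot, 205 mm above the table on a fixed post with a 120 mm round foot. Turns with the lamp: x runs level along the boom, the way the lamp points; z up. White boom 18 mm wide, top 224 mm above the table; the head is a cone, mouth 64 mm across, ending 200 mm from the pivot, its lowest edge 170 mm up. It points at the spot when the boom's line, seen from above, meets the spot.
- lamp_handle (a point): Grip point of the lamp's handle: an upright black round pin, 18 mm diameter, on the boom 120 mm from the pivot. This point is 255 mm above the table, 23 mm below the pin's top and 31 mm above the boom.
- lamp (a joint): Angle of the lamp's stiff upright pivot in rad; grows as the lamp turns clockwise seen from above; range -0.6 to 1.6. It stays where it is left; about 3 N sideways at the handle turns it.
- probe_center (a point): Middle of the probe's black square grip (24 x 24 mm, 80 mm long). z runs along the probe away from its foot; x and y are square to the grip's flats. At the start it leans 25 degrees in its x-z plane, top towards the robot. A 38 mm square collar, 6 mm thick, underside 45 mm below this point along z, rests on the socket's rim; all below it is in the socket. About 150 g.
- probe_tip (a point): End of the probe's foot: a steel pin of 12 mm diameter on the probe's axis, 102 mm from the grip's middle when the foot is fully out. The foot slides into the probe by up to 16 mm against a spring: 1.2 N starts it, 3.6 N holds it half-way in, 6 N all the way.
- probe_foot (a joint): How far the probe's foot is pushed in, in m: 0 fully out, 0.016 fully in.
- stand: The probe's fixed stand: base 150 x 85 x 12 mm with a grey square socket, 38 mm outside, leaning 25 degrees towards the stand's -x; 2 mm of play round the probe. Draw the probe out along its own z by 65 mm or more. Origin under the base's centre.
- tube1: Bystander on the turntable: a glass tube (22 mm diameter) in an orange holder (48 mm diameter, 52 mm high), 106 mm high in all, loose, to be left standing. Origin at the centre of its underside.
- tube2: Bystander on the turntable: a glass tube (22 mm diameter) in an orange holder (48 mm diameter, 52 mm high), 106 mm high in all, loose, to be left standing. Origin at the centre of its underside.
- tube3: Bystander on the turntable: a glass tube (22 mm diameter) in an orange holder (48 mm diameter, 52 mm high), 106 mm high in all, loose, to be left standing. Origin at the centre of its underside.
- tube4: Bystander on the turntable: a glass tube (22 mm diameter) in an orange holder (48 mm diameter, 52 mm high), 106 mm high in all, loose, to be left standing. Origin at the centre of its underside.
- tube5: Bystander on the turntable: a glass tube (22 mm diameter) in an orange holder (48 mm diameter, 52 mm high), 106 mm high in all, loose, to be left standing. Origin at the centre of its underside.
Not all that is in view belongs to the job. What is shaped like the part that bears probe_center but blue or turquoise is not meant.

How it is judged:
On the way, in this order (a step that is already met when the one before it is completed fails the run):
1. the lamp points at the ringed spot and has been let go (y of spot in the frame of lamp_pivot between -0.04 and 0.04 m and x of spot in the frame of lamp_pivot above 0.1 m and contact force between the fingers and lamp below 0.05 N and velocity of joint lamp between -0.05 and 0.05 rad/s), for 0.2 s.
2. the probe is held clear of its stand (distance of probe_center from where it was at the start of the episode above 0.06 m and contact force between the fingers and probe above 1 N and contact force between probe and stand below 0.02 N), for 0.2 s.
At the end, for the whole second after the job is handed in: Through the last second: probe still in the fingers, at rest, within 9 deg of upright, foot centre within 11 mm of the ring's centre, foot pushed in 3.5 to 13.5 mm, 1 to 8 N on the turntable, clear of the stand; lamp line passes within 40 mm of the spot (y of spot in the frame of lamp_pivot between -0.04 and 0.04 m and x of spot in the frame of lamp_pivot above 0.1 m and horizontal distance between probe_tip and spot below 0.011 m and angle between probe_center's own z axis and vertical below 0.16 rad and value of joint probe_foot between 0.0035 and 0.0135 m and contact force between probe and turntable between 1 and 8 N and contact force between the fingers and probe above 1 N and contact force between probe and stand below 0.02 N and linear speed of probe below 0.02 m/s); the arm keeps its last pose, push and grip.
It fails at once if the probe is pressed hard on the turntable (over 20 N) (contact force between probe and turntable above 20 N).
It fails at once if a tube on the turntable is shifted by more than 30 mm or tipped (distance of any of tube1, tube2, tube3, tube4, tube5 from where it was at the start of the episode above 0.03 m or angle between any of tube1, tube2, tube3, tube4, tube5's own z axis and vertical above 0.4 rad).
It also fails if it takes over 61 s, if anything falls off the work surface, if the arm or the gripper's body presses on something with over 40 N, if the wrist force passes 120 N, or if a joint passes its speed limit or range.

## Working session

There is one attempt and no reset: what is moved stays moved. The work goes in short steps, each a Python script; the robot and the scene stay as the last script left them, time stands still between calls to the robot, and variables do not carry over. Pictures are saved under pics/ and viewed, and the job is handed in when it is done.

```bash
ls; mkdir -p pics; cat > h.py <<'E'
import numpy as np, cv2
from plant import *
def save(n,im): cv2.imwrite('pics/'+n+'.png',cv2.cvtColor(im,cv2.COLOR_RGB2BGR))
def pts(name,depth):
    c=get_calibration(name);K=np.array(c['intrinsics']);T=np.array(c['world_from_camera'])
    v,u=np.mgrid[0:480,0:640]
    P=np.stack([(u-K[0,2])/K[0,0]*depth,(v-K[1,2])/K[1,1]*depth,depth],-1)
    return P@T[:3,:3].T+T[:3,3]
E
python3 - <<'E'
from h import *
for n in ['side','top','wrist']:
    im,d=get_image(n);save(n+'0',im);np.save(n+'0.npy',d);np.save(n+'0i.npy',im)
    c=get_calibration(n);print(n,np.round(c['intrinsics'],1).tolist(),np.round(c['world_from_camera'],3).tolist())
print(observe())
E
```

```text
pics
side [[616.9, 0.0, 324.2], [0.0, 616.9, 236.5], [0.0, 0.0, 1.0]] [[0.987, -0.112, 0.118, 0.35], [-0.162, -0.728, 0.666, -0.767], [0.011, -0.676, -0.736, 1.117], [0.0, 0.0, 0.0, 1.0]]
top [[436.2, 0.0, 321.0], [0.0, 436.2, 239.6], [0.0, 0.0, 1.0]] [[0.016, -0.993, 0.119, 0.394], [-1.0, -0.016, 0.001, 0.113], [0.001, -0.119, -0.993, 1.251], [0.0, 0.0, 0.0, 1.0]]
wrist [[371.6, 0.0, 318.9], [0.0, 371.6, 239.1], [0.0, 0.0, 1.0]] [[0.343, 0.906, 0.249, 0.151], [0.939, -0.331, -0.093, 0.61], [-0.002, 0.266, -0.964, 0.372], [0.0, 0.0, 0.0, 1.0]]
{'time_s': 0.15, 'q': array([ 1.09489315e+00,  2.21085544e-01,  1.52736359e+00,  1.37532797e-05,
        1.39470386e+00, -1.26122408e-01]), 'joint_velocities': array([ 4.84985013e-05, -2.55376789e-03, -3.57104144e-03, -4.57719139e-04,
        8.07233737e-04, -1.08644393e-03]), 'joint_torque': array([ 3.62479577e-04, -4.97486973e+01, -3.89904213e+01, -5.39646715e-05,
        7.23826757e-03, -4.09848428e-05]), 'eef_pos': array([0.21397529, 0.58672431, 0.23041733]), 'tcp_rot': array([-1.7055941 ,  1.56923593, -2.05537729]), 'ft_force': array([-0.68129584, -0.97619104,  0.10333793]), 'torque': array([-0.00748109, -0.00739498, -0.06376761]), 'opening': 0.0856353413726324}
```

View pics/side0.png

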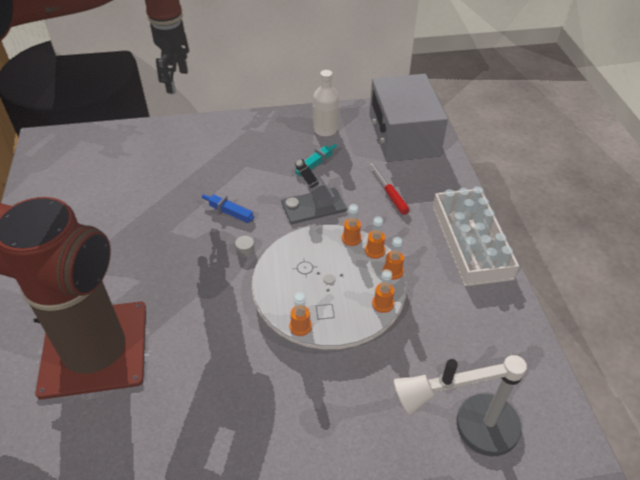

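View pics/top0.png

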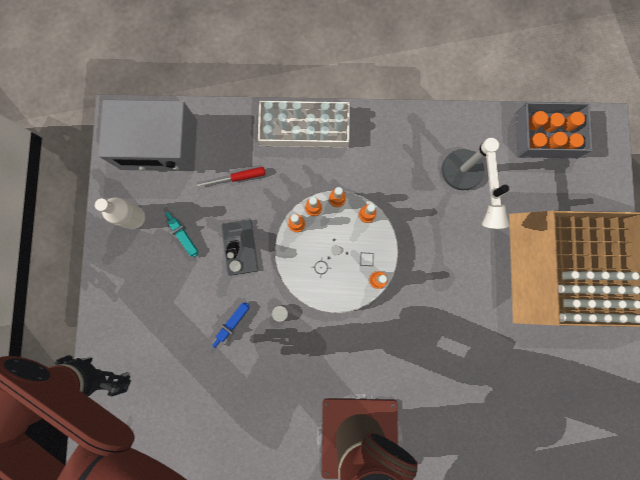

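View pics/wrist0.png

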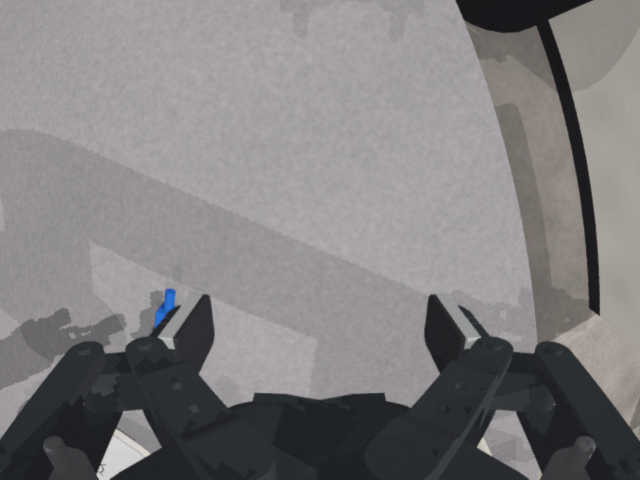

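Candidates in the top view: the black-grip probe leaning in the dark stand at (235,248), a blue look-alike lying at (230,325) and a turquoise one at (180,233). For the spot there is the ring at (321,267) and a scribed square decoy at (367,259). I choose the black probe in the stand and the ring, and check both in close crops.

```bash
python3 - <<'E'
from h import *
im=np.load('top0i.npy');s=np.load('side0i.npy')
a=cv2.resize(im[210:290,205:285],(400,400),interpolation=2);b=cv2.resize(s[140:230,270:360],(400,400),interpolation=2)
save('crop1',np.hstack([a,b]))
a=cv2.resize(im[240:290,300:350],(400,400),interpolation=2);b=cv2.resize(s[250:290,280:320],(400,400),interpolation=2)
save('crop2',np.hstack([a,b]))
a=cv2.resize(im[120:240,430:550],(400,400),interpolation=2);b=cv2.resize(s[340:460,390:530],(400,400),interpolation=2)
save('crop3',np.hstack([a,b]))
E
```

```text
(no output)
```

View pics/crop1.png

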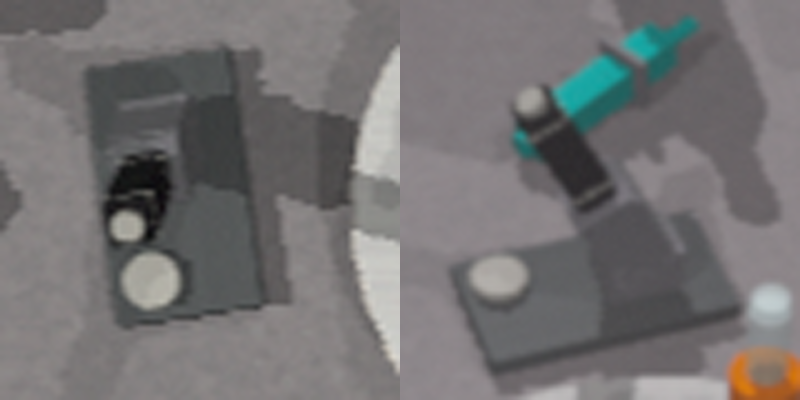

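View pics/crop2.png

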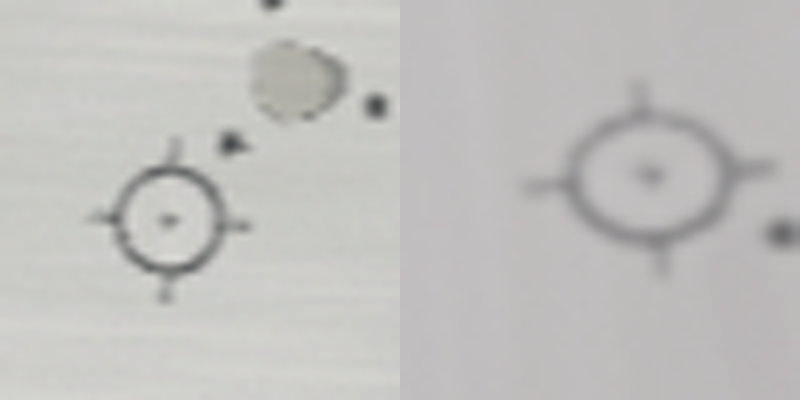

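View pics/crop3.png

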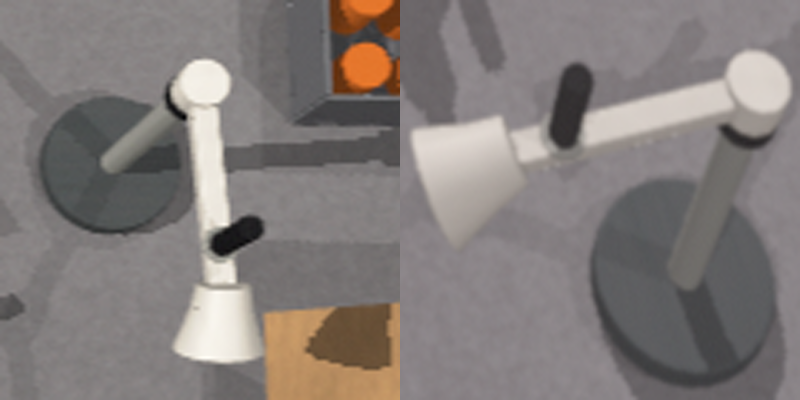

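```bash
cat >> h.py <<'E'
def ray(name,uv,z):
    c=get_calibration(name);K=np.array(c['intrinsics']);T=np.array(c['world_from_camera'])
    r=T[:3,:3]@np.array([(uv[0]-K[0,2])/K[0,0],(uv[1]-K[1,2])/K[1,1],1]);o=T[:3,3]
    return o+r*(z-o[2])/r[2]
E
python3 - <<'E'
from h import *
np.set_printoptions(precision=4,suppress=True)
t=np.load('top0.npy');s=np.load('side0.npy');ti=np.load('top0i.npy').astype(int);si=np.load('side0i.npy').astype(int)
PT=pts('top',t);PS=pts('side',s)
print('spot',ray('top',(321,267.5),.045),ray('side',(305,267.5),.045))
print('base corners',[ray('top',p,.012)[:2] for p in [(222,223.6),(251,219),(258,270.6),(228,275)]])
# turntable centre check
def ell(P,name):
    m=(abs(P[...,2]-.045)<.004)&(P[...,0]>.3)&(P[...,0]<.85)&(abs(P[...,1])<.25)
    q=P[m][:,:2].astype(np.float32);(c,r)=cv2.minEnclosingCircle(q[::3]);print(name,'disc',c,r,np.median(P[m][:,2]))
ell(PT,'top');ell(PS,'side')
# probe: points above stand
c=np.array([.39,.33])
for n,P,im in(('top',PT,ti),('side',PS,si)):
    m=(P[...,2]>.08)&(P[...,2]<.3)&(np.hypot(P[...,0]-.44,P[...,1]-.33)<.09)
    q=P[m];col=im[m];print(n,len(q),q.min(0),q.max(0))
    dark=col.max(1)<45
    print(' dark',dark.sum(),q[dark].mean(0),q[dark].min(0),q[dark].max(0))
    if dark.sum()>10:
        w=q[dark]-q[dark].mean(0);u,S,V=np.linalg.svd(w);print(V,S)
    top=q[q[:,2]>q[:,2].max()-.006];print(' cap',top.mean(0),len(top))
# lamp
for n,P in(('top',PT),('side',PS)):
    m=(P[...,2]>.2)&(P[...,2]<.235)&(P[...,1]<-.1)&(P[...,1]>-.45)&(P[...,0]>.4)
    q=P[m];print(n,'lamp',len(q),q.min(0),q.max(0))
    m=(P[...,2]>.235)&(P[...,2]<.3)&(P[...,1]<-.1)&(P[...,1]>-.45)&(P[...,0]>.4)
    q=P[m];print(n,'handle',len(q),np.median(q,0),q.min(0),q.max(0)); tp=q[q[:,2]>.272];print(tp.mean(0),len(tp))
E
```

```text
spot [0.4609 0.1122 0.045 ] [0.4637 0.1156 0.045 ]
base corners [array([0.5841, 0.3986]), array([0.5989, 0.3158]), array([0.451 , 0.2907]), array([0.4372, 0.3752])]Traceback (most recent call last):
  File "<stdin>", line 11, in <module>
  File "<stdin>", line 10, in ell
cv2.error: OpenCV(4.12.0) /io/opencv/modules/imgproc/src/shapedescr.cpp:201: error: (-215:Assertion failed) count >= 0 && (depth == CV_32F || depth == CV_32S) in function 'minEnclosingCircle'
```

```bash
cat > m.py <<'E'
from h import *
np.set_printoptions(precision=4,suppress=True)
t=np.load('top0.npy');s=np.load('side0.npy');ti=np.load('top0i.npy').astype(int);si=np.load('side0i.npy').astype(int)
PT=pts('top',t);PS=pts('side',s)
def ell(P,name):
    m=(abs(P[...,2]-.045)<.004)&(P[...,0]>.3)&(P[...,0]<.75)&(P[...,1]<.27)&(P[...,1]>-.15)
    q=np.ascontiguousarray(P[m][::3,:2],dtype=np.float32);print(q.shape)
    (c,r)=cv2.minEnclosingCircle(q.reshape(-1,1,2));print(name,'disc',c,r,np.median(P[m][:,2]))
ell(PT,'top');ell(PS,'side')
for n,P,im in(('top',PT,ti),('side',PS,si)):
    m=(P[...,2]>.03)&(P[...,2]<.3)&(np.hypot(P[...,0]-.49,P[...,1]-.35)<.1)&(P[...,1]>.29)
    q=P[m];col=im[m];print(n,len(q),q.min(0),q.max(0))
    dark=col.max(1)<50
    print(' dark',dark.sum(),q[dark].mean(0),q[dark].min(0),q[dark].max(0))
    if dark.sum()>10:
        w=q[dark]-q[dark].mean(0);u,S,V=np.linalg.svd(w,full_matrices=False);print(V,S)
    top=q[q[:,2]>q[:,2].max()-.008];print(' cap',top.mean(0),len(top))
for n,P in(('top',PT),('side',PS)):
    m=(P[...,2]>.21)&(P[...,2]<.235)&(P[...,1]<-.1)&(P[...,1]>-.45)&(P[...,0]>.4)
    q=P[m];print(n,'lamp',len(q),q.min(0),q.max(0))
    for lo in np.arange(q[:,0].min(),q[:,0].max(),.02):
        k=q[(q[:,0]>=lo)&(q[:,0]<lo+.02)];print('   ',k.mean(0),np.ptp(k[:,1]))
    m=(P[...,2]>.235)&(P[...,2]<.3)&(P[...,1]<-.1)&(P[...,1]>-.45)&(P[...,0]>.4)
    q=P[m];print(n,'handle',len(q),np.median(q,0),q.min(0),q.max(0)); tp=q[q[:,2]>.27];print(tp.mean(0),len(tp))
# tubes
for n,P in(('top',PT),('side',PS)):
    m=(P[...,2]>.06)&(P[...,2]<.16)&(P[...,0]>.33)&(P[...,0]<.73)&(P[...,1]<.25)&(P[...,1]>-.12)
    N,lab,st,ce=cv2.connectedComponentsWithStats(m.astype(np.uint8))
    for i in range(1,N):
        q=P[lab==i]
        if len(q)>20: print(n,len(q),q.min(0),q.max(0),(q.min(0)+q.max(0))[:2]/2)
E
python3 m.py
```

```text
(3109, 2)
top disc (0.5101900100708008, 0.07267600297927856) 0.17065414786338806 0.045501643156985905
(3694, 2)
side disc (0.5123487710952759, 0.07096090167760849) 0.17183935642242432 0.04566807635963532
top 443 [0.4751 0.3273 0.0304] [0.5654 0.3752 0.1655]
 dark 125 [0.5033 0.3402 0.1308] [0.4751 0.3298 0.0764] [0.5284 0.3557 0.162 ]
[[-0.4235 -0.0208  0.9057]
 [ 0.5859  0.7563  0.2913]
 [ 0.691  -0.6539  0.3081]] [0.2722 0.0982 0.0553]
 cap [0.487  0.3431 0.1606] 45
side 703 [0.4746 0.3231 0.03  ] [0.5669 0.3756 0.1647]
 dark 115 [0.5026 0.3342 0.1241] [0.4794 0.3265 0.0935] [0.5205 0.3441 0.1588]
[[ 0.4322  0.0926 -0.897 ]
 [-0.8847 -0.1495 -0.4416]
 [ 0.175  -0.9844 -0.0173]] [0.1648 0.0611 0.0246]
 cap [0.4878 0.3405 0.1601] 51
top lamp 1099 [ 0.551  -0.3355  0.2102] [ 0.7722 -0.2764  0.2349]
    [ 0.5617 -0.303   0.2261] 0.05563334519693164
    [ 0.5807 -0.3011  0.2272] 0.05100024935310932
    [ 0.5997 -0.2998  0.2274] 0.042458788945671566
    [ 0.6207 -0.3025  0.2237] 0.03065098319684123
    [ 0.6404 -0.2954  0.2254] 0.0235328395649973
    [ 0.6604 -0.299   0.2234] 0.018974378
[... 1187 characters left out ...]
2938  0.2813]
[ 0.6369 -0.3043  0.2768] 119
top 212 [0.6349 0.0531 0.06  ] [0.6703 0.093  0.1567] [0.6526 0.0731]
top 200 [0.6079 0.1202 0.0605] [0.6455 0.1562 0.1572] [0.6267 0.1382]
top 209 [ 0.5916 -0.0308  0.061 ] [0.6304 0.0079 0.1558] [ 0.611  -0.0114]
top 199 [0.5623 0.1651 0.0604] [0.6005 0.203  0.1575] [0.5814 0.1841]
top 199 [ 0.4096 -0.0599  0.0605] [ 0.4488 -0.0222  0.1546] [ 0.4292 -0.0411]
side 477 [0.5635 0.1604 0.0601] [0.6042 0.1994 0.1575] [0.5839 0.1799]
side 493 [0.609  0.1156 0.0604] [0.649  0.1584 0.1561] [0.629 0.137]
side 1048 [ 0.5936 -0.0333  0.0602] [0.6755 0.091  0.1564] [0.6345 0.0288]
side 563 [ 0.412  -0.064   0.0602] [ 0.4501 -0.0255  0.1561] [ 0.431  -0.0447]
```

```bash
cat > m2.py <<'E'
from h import *
np.set_printoptions(precision=4,suppress=True)
t=np.load('top0.npy');s=np.load('side0.npy');ti=np.load('top0i.npy').astype(int);si=np.load('side0i.npy').astype(int)
PT=pts('top',t);PS=pts('side',s)
y=.165;a=np.radians(25)
zp=np.array([-np.sin(a)*np.cos(y),-np.sin(a)*np.sin(y),np.cos(a)]);yp=np.array([-np.sin(y),np.cos(y),0]);xp=np.cross(yp,zp)
R=np.stack([xp,yp,zp]);c0=np.array([.505,.343,.125])
for n,P,im in(('top',PT,ti),('side',PS,si)):
    m=(P[...,2]>.03)&(P[...,2]<.3)&(np.hypot(P[...,0]-.51,P[...,1]-.345)<.08)&(P[...,1]>.3)
    q=(P[m]-c0)@R.T;col=im[m].mean(1)
    print(n)
    for lo in np.arange(-.1,.07,.006):
        k=(q[:,2]>=lo)&(q[:,2]<lo+.006)
        if k.sum()>2: print('%.3f n%d x %.4f %.4f y %.4f %.4f col %.0f'%(lo,k.sum(),*q[k,0][[q[k,0].argmin(),q[k,0].argmax()]],q[k,1].min(),q[k,1].max(),np.median(col[k])))
for nm,uv in(('cyl',(280,314)),('box',(600,240)),('bottle',(120,212)),('blue',(232,322)),('puck',(235,267)),('teal',(180,233))): print(nm,PT[uv[1],uv[0]])
from scipy.spatial.transform import Rotation as Ro
H=np.array([.636,-.303,.236])
for yaw in (.066,.066-np.pi,):
    for dy in (0,-.5,-1.01): print(yaw,dy,inverse_kinematics([.636,-.303,.24] if dy==0 else [.687,-.197,.24],[0,np.pi/2,yaw+dy]))
for sg in (1,-1):
    Rt=np.stack([-zp,sg*yp,np.cross(-zp,sg*yp)],1);e=Ro.from_matrix(Rt).as_euler('xyz');print(sg,e,inverse_kinematics(c0-.019*zp,e),inverse_kinematics(c0+.2*zp,e))
E
python3 m2.py
```

```text
top
-0.100 n21 x -0.0103 0.0202 y -0.0158 0.0215 col 92
-0.094 n12 x -0.0241 0.0158 y -0.0163 0.0072 col 78
-0.088 n11 x -0.0125 0.0159 y -0.0166 0.0204 col 80
-0.082 n15 x -0.0199 0.0160 y -0.0163 0.0193 col 80
-0.076 n12 x -0.0214 0.0165 y -0.0162 0.0212 col 79
-0.070 n17 x -0.0122 0.0163 y -0.0159 0.0145 col 81
-0.064 n12 x -0.0169 0.0162 y -0.0162 0.0219 col 79
-0.058 n13 x -0.0205 0.0165 y -0.0160 0.0162 col 82
-0.052 n33 x -0.0235 0.0165 y -0.0159 0.0214 col 88
-0.046 n66 x -0.0234 0.0148 y -0.0161 0.0218 col 92
-0.040 n14 x -0.0202 0.0138 y -0.0153 0.0187 col 78
-0.034 n12 x -0.0132 0.0072 y -0.0090 0.0146 col 51
-0.028 n7 x -0.0033 0.0069 y -0.0096 0.0132 col 26
-0.022 n10 x -0.0137 0.0070 y -0.0096 0.0104 col 23
-0.016 n9 x -0.0106 0.0072 y -0.0093 0.0122 col 20
-0.010 n9 x -0.0136 0.0070 y -0.0090 0.0139 col 20
-0.004 n12 x -0.0150 0.0071 y -0.0090 0.0129 col 21
0.002 n9 x -0.0089 0.0071 y -0.0098 0.0143 col 23
0.008 n8 x -0.0097 0.0073 y -0.0093 0.0115 col 20
0.014 n13 x -0.0164 0.0071 y -0.0093 0.0130 col 22
0.020 n7 x -0.0032 0.0069 y -0.0093 0.0141 col 41
0.026 n14 x -0
[... 1624 characters left out ...]
0.354  0.0238]
teal [0.553  0.513  0.0265]
0.066 0 [-0.5564  0.4049  1.282   0.      1.4547 -2.1932]
0.066 -0.5 [-0.3895  0.4299  1.2493 -0.      1.4624 -1.5263]
0.066 -1.01 [-0.3895  0.4299  1.2493 -0.      1.4624 -1.0163]
-3.0755926535897933 0 [-0.5564  0.4049  1.282  -0.      1.4547  0.9484]
-3.0755926535897933 -0.5 [-0.3895  0.4299  1.2493 -0.      1.4624  1.6153]
-3.0755926535897933 -1.01 [-0.3895  0.4299  1.2493  0.      1.4624  2.1253]
1 [-0.      1.1345  0.165 ] [ 0.5497  0.0792  1.9969 -0.257   0.6737 -1.0165] [ 0.6354 -0.3307  1.9732 -0.2151  1.1144 -1.043 ]
-1 [3.1416 1.1345 0.165 ] [ 0.5497  0.0792  1.9969 -0.257   0.6737  2.1251] [ 0.6354 -0.3307  1.9732 -0.2151  1.1144  2.0986]
```

```bash
python3 - <<'E'
from h import *
np.set_printoptions(precision=4,suppress=True)
o=lambda y:[0,np.pi/2,y]
movep([.30,.50,.38],o(-.3)) if inverse_kinematics([.30,.50,.38],o(-.3)) is not None else print('skip')
print(observe()['time_s'])
movep([.636,-.303,.36],o(.066));gripper_to(.05)
s=observe();print(s['time_s'],s['eef_pos'],s['opening'])
print(move_l([.636,-.303,.238],feed=.12,max_force=15))
s=observe();print(s['time_s'],s['eef_pos'],s['ft_force'])
im,d=get_image('wrist');save('w1',im)
E
```

```text
0.9417
4.4333 [ 0.636  -0.3029  0.36  ] 0.04969646775499364
False
5.6 [ 0.6366 -0.3033  0.2394] [ 0.1968 -0.3945  0.2971]
```

View pics/w1.png

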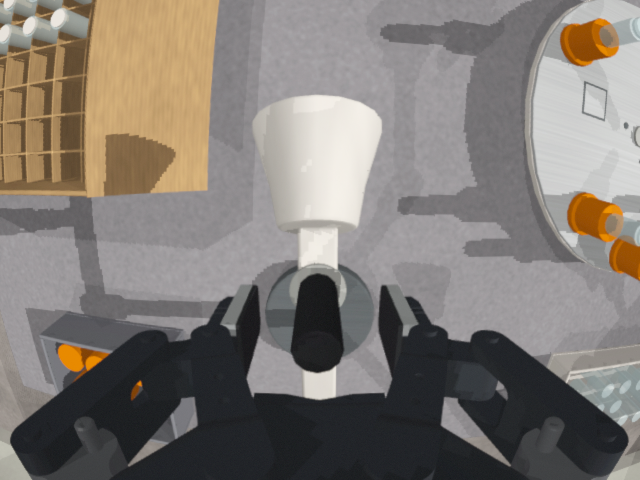

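The handle pin at (318,320) stands centred between the open pads at (240,320) and (397,320). Next I cage it and swing the lamp.

```bash
python3 - <<'E'
from h import *
np.set_printoptions(precision=4,suppress=True)
gripper_to(.023)
s=observe();print(s['time_s'],s['opening'],s['eef_pos'])
pv=np.array([.757,-.2945]);sp=np.array([.4622,.114])
y0=.066;d=sp-pv;y1=np.arctan2(d[1],d[0])-np.pi-.02   # tool yaw = boom azimuth - pi
print(y1)
for y in np.linspace(y0,y1,7)[1:]:
    p=pv-.12*np.array([np.cos(y),np.sin(y)])
    r=move_l([p[0],p[1],.239],feed=.1,rotation=[0,np.pi/2,y],max_force=25)
    s=observe();print(r,s['time_s'],s['ft_force'])
gripper_to(.05)
im,dd=get_image('wrist');save('w2',im)
im,dd=get_image('top');save('t2',im);np.save('t2.npy',dd)
P=pts('top',dd)
m=(P[...,2]>.215)&(P[...,2]<.228)&(P[...,1]<-.1)&(P[...,1]>-.45)&(P[...,0]>.4);print(m.sum())
print(observe()['time_s'],observe()['ft_force'])
E
```

```text
6.025 0.022851373522044496 [ 0.636  -0.303   0.2382]
-0.9656778357909541
False 6.3917 [ 0.5098 -0.4052 -1.4283]
False 6.75 [ 0.4382  0.6388 -0.223 ]
False 7.1083 [-0.4406  0.1406 -0.2986]
False 7.4667 [ 0.2709 -0.7712 -0.1909]
False 7.825 [-0.4402  0.3627 -0.5859]
False 8.1833 [-0.3181 -0.2152 -0.1894]
217
8.6583 [ 0.518   0.2823 -0.026 ]
```

View pics/w2.png

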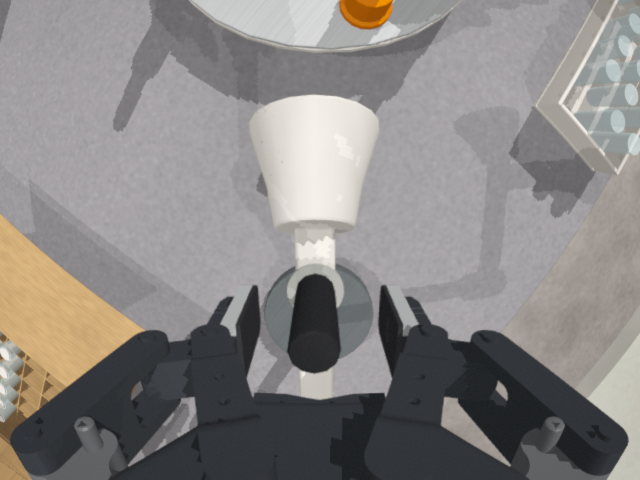

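View pics/t2.png

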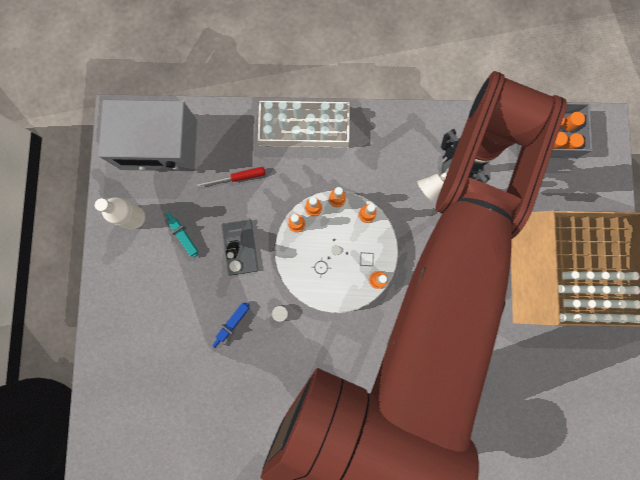

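The lamp has swung: the pin at (315,320) is free between the pads, and the head is at top-view (430,187). I retract and measure the boom line.

```bash
python3 - <<'E'
from h import *
np.set_printoptions(precision=4,suppress=True)
s=observe();p=s['eef_pos'];move_l([p[0],p[1],.37],feed=.2)
from scipy.spatial.transform import Rotation as Ro
y=.165;a=np.radians(25)
zp=np.array([-np.sin(a)*np.cos(y),-np.sin(a)*np.sin(y),np.cos(a)]);yp=np.array([-np.sin(y),np.cos(y),0]);xp=np.cross(yp,zp)
R=np.stack([xp,yp,zp],1);C=np.array([.505,.343,.125])+R@np.array([-.0045,.0015,-.003]);print('centre',C)
e=Ro.from_matrix(np.stack([-zp,yp,np.cross(-zp,yp)],1)).as_euler('xyz')
np.savez('probe.npz',C=C,zp=zp,e=e)
movep([.52,.05,.38],[0,np.pi/2,-.2]); gripper_to(.075)
movep(C+zp*(.008-.019+.13),e)
s=observe();print(s['time_s'],s['eef_pos'],s['ft_force'])
for n in('side','top'):
    im,d=get_image(n);P=pts(n,d);save(n+'3',im)
    m=(P[...,2]>.216)&(P[...,2]<.227)&(P[...,1]<-.1)&(P[...,1]>-.35)&(P[...,0]>.55)&(im.min(2)>120)
    q=P[m];r=np.hypot(q[:,0]-.757,q[:,1]+.2945);k=q[(r>.03)&(r<.125),:2]
    mu=k.mean(0);u,S,V=np.linalg.svd(k-mu,full_matrices=False);dv=V[0]*np.sign(V[0][1])
    w=np.array([.4622,.114])-mu;print(n,len(k),mu,dv,'miss',dv[0]*w[1]-dv[1]*w[0])
im,d=get_image('wrist');save('w3',im)
E
```

```text
centre [0.502  0.344  0.1204]
12.2333 [0.4533 0.3355 0.2293] [-0.3324 -0.0593  0.9123]
side 511 [ 0.7146 -0.2377] [-0.5924  0.8056] miss -0.004974362942559013
top 176 [ 0.7207 -0.2445] [-0.5592  0.8291] miss 0.013883745514306184
```

View pics/w3.png

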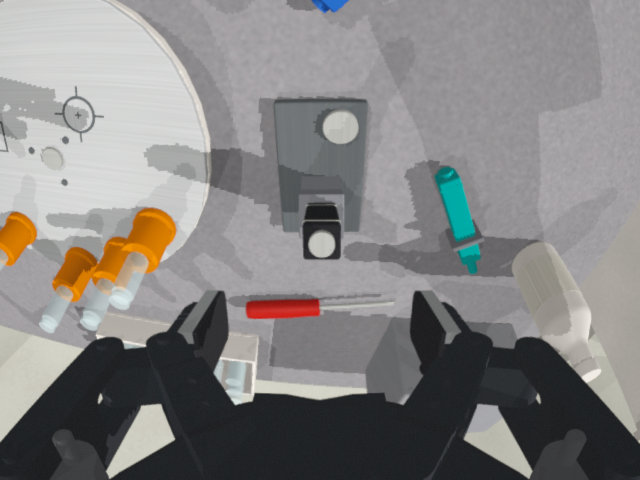

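View pics/side3.png

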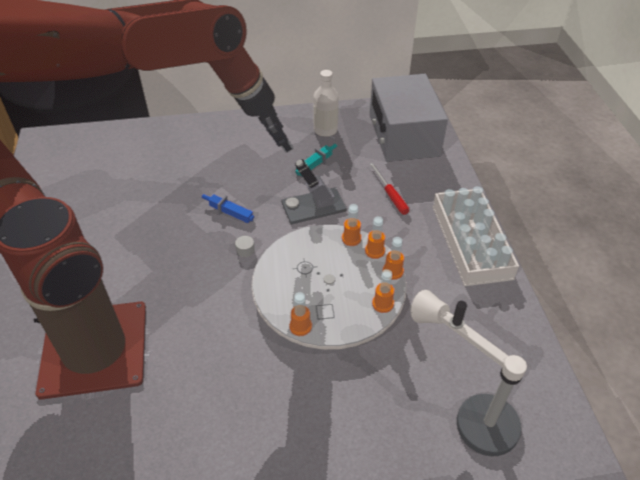

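The lamp line misses the spot by about -5 mm (side) and +14 mm (top), so both are within 40 mm. In the wrist view the probe cap at (321,243) is centred between the pads. Next I grasp along its axis.

```bash
python3 - <<'E'
from h import *
np.set_printoptions(precision=4,suppress=True)
z=np.load('probe.npz');C,zp=z['C'],z['zp']
print(move_l(C+zp*(.008-.019),feed=.08,max_force=12))
s=observe();print(s['time_s'],s['eef_pos'],s['ft_force'],C+zp*(.008-.019))
im,d=get_image('wrist');save('w4',im)
gripper_to(.015,f_grip=60)
s=observe();print(s['time_s'],s['opening'],s['ft_force'])
im,d=get_image('wrist');save('w5',im)
E
```

```text
False
14.1583 [0.5068 0.345  0.111 ] [ 0.1479 -0.1876 -0.6213] [0.5066 0.3448 0.1104]
14.7167 0.023616552602317716 [-0.8805 -0.3242  2.0386]
```

View pics/w5.png

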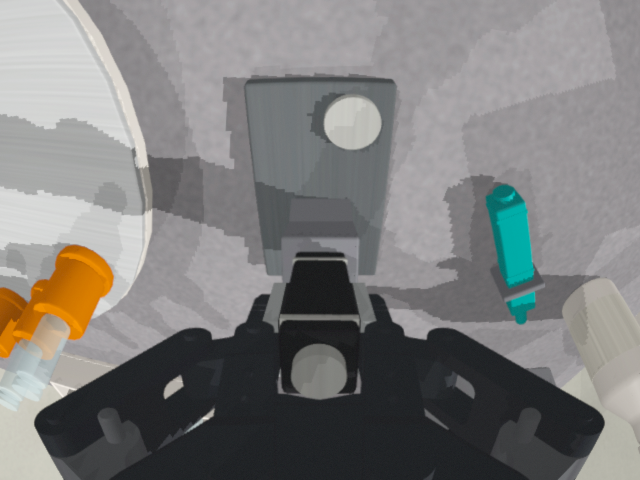

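```bash
python3 - <<'E'
from h import *
np.set_printoptions(precision=4,suppress=True)
z=np.load('probe.npz');C,zp=z['C'],z['zp']
G=C+zp*(.008-.019)
print(move_l(G+zp*.12,feed=.1,max_force=25))
s=observe();print(s['time_s'],s['opening'],s['ft_force'])
hold(.3)
S=np.array([.4622,.114]); D=[0,np.pi/2,.165]
print(inverse_kinematics([S[0],S[1],.25],D))
movep([.45,.25,.27],D)
movep([S[0],S[1],.19],D)
hold(.3)
s=observe();print(s['time_s'],s['opening'],s['eef_pos'],s['ft_force'])
for n in('side','top','wrist'):
    im,d=get_image(n);save(n+'6',im);np.save(n+'6.npy',d);np.save(n+'6i.npy',im)
si=np.load('side6i.npy');save('c6',cv2.resize(si[170:300,240:370],(600,600),interpolation=2))
E
```

```text
False
16.1167 0.02347899704527633 [-0.0168  0.0931 -1.3363]
[ 0.076  -0.1566  1.8776  0.      1.4206 -1.6598]
17.9667 0.023349776732305354 [0.4626 0.1151 0.1908] [ 0.4821  0.4775 -0.1225]
```

View pics/c6.png

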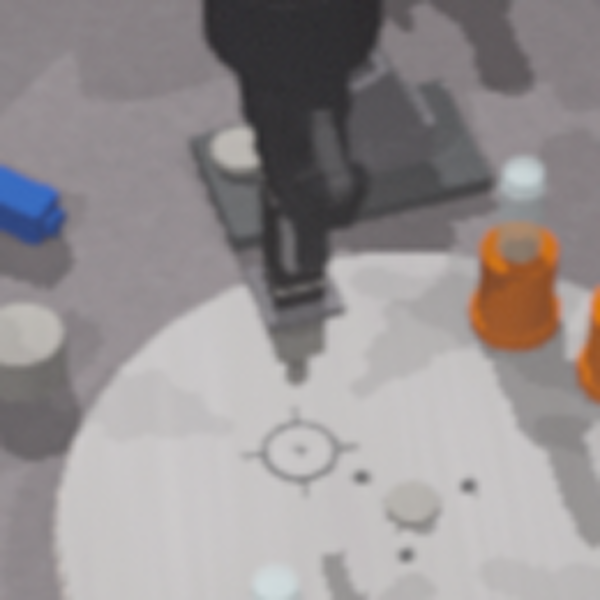

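View pics/wrist6.png

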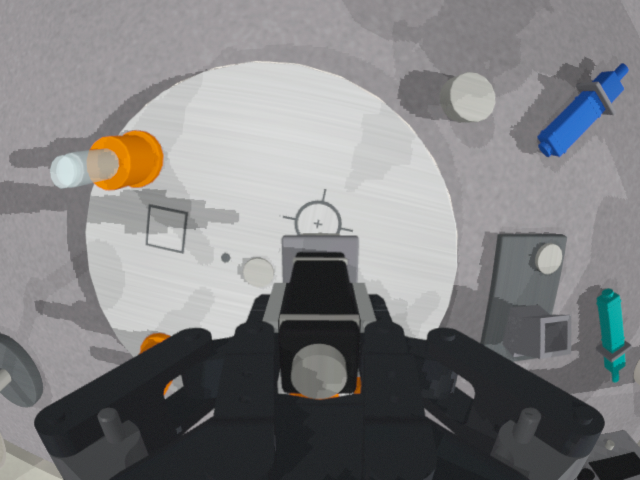

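```bash
python3 - <<'E'
from h import *
np.set_printoptions(precision=4,suppress=True)
print(ray('side',(304.3,250.9),.0998),ray('side',(305,267.5),.045))
P=pts('side',np.load('side6.npy'))
m=(P[...,2]>.06)&(np.hypot(P[...,0]-.462,P[...,1]-.114)<.04);q=P[m]
for lo in np.arange(.09,.25,.01):
    k=q[(q[:,2]>=lo)&(q[:,2]<lo+.01)]
    if len(k): print('%.2f'%lo,len(k),k.min(0)[:2],k.max(0)[:2],k.mean(0)[:2])
print(q[:,2].min())
E
```

```text
[0.4631 0.1175 0.0998] [0.4637 0.1156 0.045 ]
0.09 2 [0.4618 0.1131] [0.4664 0.1145] [0.4641 0.1138]
0.10 15 [0.4574 0.11  ] [0.4664 0.1154] [0.4612 0.1127]
0.11 9 [0.4597 0.1088] [0.4663 0.1143] [0.4631 0.1122]
0.12 20 [0.45   0.1024] [0.4747 0.1195] [0.4624 0.1075]
0.13 36 [0.4511 0.1012] [0.4744 0.1126] [0.4623 0.1057]
0.14 28 [0.4524 0.1008] [0.4747 0.1087] [0.4629 0.1045]
0.15 40 [0.4415 0.0954] [0.4821 0.1309] [0.4582 0.1063]
0.16 122 [0.4408 0.0947] [0.4825 0.132 ] [0.461 0.108]
0.17 47 [0.449  0.1003] [0.4747 0.1217] [0.4612 0.1068]
0.18 29 [0.4492 0.0998] [0.4748 0.1212] [0.4579 0.1066]
0.19 24 [0.4493 0.0935] [0.4728 0.1217] [0.4562 0.1043]
0.20 47 [0.4492 0.0882] [0.4749 0.1239] [0.4606 0.0985]
0.21 47 [0.4492 0.0881] [0.4752 0.1211] [0.4612 0.0983]
0.22 22 [0.4486 0.0879] [0.4746 0.1272] [0.4553 0.104 ]
0.23 37 [0.4458 0.075 ] [0.4704 0.1482] [0.4533 0.1091]
0.24 39 [0.446 0.075] [0.4745 0.1491] [0.4569 0.0966]
0.0979853572141216
```

The probe is upright, its foot is over the ring, and the tip sits near (0.4625, 0.115, 0.0985). I lower it in small steps while averaging the force.

```bash
python3 - <<'E'
from h import *
np.set_printoptions(precision=4,suppress=True)
def F():
    f=[]
    for _ in range(8): hold(.025); f.append(observe()['ft_force'])
    return np.mean(f,0)
X=[.4622,.1135]
move_l([*X,.146],feed=.06,max_force=8)
f0=F();print(f0,observe()['time_s'])
for z in np.arange(.143,.1255,-.0015):
    r=move_l([*X,z],feed=.02,max_force=10)
    f=F()-f0;p=observe()['eef_pos'];print('%.4f'%z,r,p,f)
    if r or f[2]>3.3: break
print(observe()['time_s'])
E
```

```text
[ 0.0013 -0.0014 -1.4229] 19.2
0.1430 False [0.4622 0.1135 0.143 ] [-0.0012  0.3916  0.2606]
0.1415 False [0.4622 0.1135 0.1415] [-0.025  -0.2972 -0.0202]
0.1400 False [0.4622 0.1135 0.14  ] [ 0.1617 -0.1166 -0.1341]
0.1385 False [0.4622 0.1135 0.1385] [ 0.0689 -0.1013  0.0585]
0.1370 False [0.4624 0.1135 0.1372] [0.5059 0.0606 1.2795]
0.1355 False [0.4624 0.1135 0.1356] [0.607  0.1359 2.2457]
0.1340 False [0.4623 0.1135 0.1341] [1.294  0.2957 2.793 ]
0.1325 False [0.4623 0.1135 0.1326] [1.4009 0.8307 3.1284]
0.1310 False [0.4623 0.1135 0.1311] [1.7605 0.1368 3.6472]
23.3
```

```bash
python3 - <<'E'
from h import *
np.set_printoptions(precision=4,suppress=True)
move_l([.4622,.1135,.1300],feed=.02)
hold(.5);f=[]
for _ in range(12): hold(.03); f.append(observe()['ft_force'])
s=observe();print(np.mean(f,0),s['eef_pos'],s['opening'],s['time_s'])
si,d=get_image('side');ti,_=get_image('top');wi,_=get_image('wrist')
save('c7',np.hstack([cv2.resize(si[190:290,255:355],(400,400),interpolation=2),cv2.resize(ti[230:300,290:360],(400,400),interpolation=2)]));save('w7',wi);save('s7',si)
P=pts('side',d)
m=(P[...,2]>.05)&(np.hypot(P[...,0]-.462,P[...,1]-.114)<.04);q=P[m]
for lo in np.arange(.05,.15,.01):
    k=q[(q[:,2]>=lo)&(q[:,2]<lo+.01)]
    if len(k): print('%.2f'%lo,len(k),k.min(0)[:2],k.max(0)[:2],k.mean(0)[:2])
E
```

```text
[1.8072 0.6122 2.6632] [0.4622 0.1135 0.13  ] 0.02315729242873326 24.45
0.05 25 [0.4319 0.086 ] [0.4975 0.1365] [0.4645 0.1108]
0.06 19 [0.4512 0.1001] [0.4739 0.1081] [0.4619 0.1041]
0.07 33 [0.4501 0.1002] [0.4741 0.1125] [0.4625 0.1038]
0.08 19 [0.4515 0.0999] [0.4739 0.1059] [0.4629 0.1033]
0.09 57 [0.4412 0.0938] [0.4831 0.1318] [0.4591 0.1076]
0.10 99 [0.4427 0.0911] [0.4818 0.1304] [0.4605 0.1053]
0.11 41 [0.4484 0.0981] [0.4744 0.1261] [0.4605 0.104 ]
0.12 28 [0.449 0.099] [0.4737 0.1199] [0.458 0.105]
0.13 23 [0.4484 0.0936] [0.4773 0.1243] [0.4571 0.1033]
0.14 41 [0.4481 0.0882] [0.4742 0.1205] [0.46   0.0977]
```

View pics/c7.png

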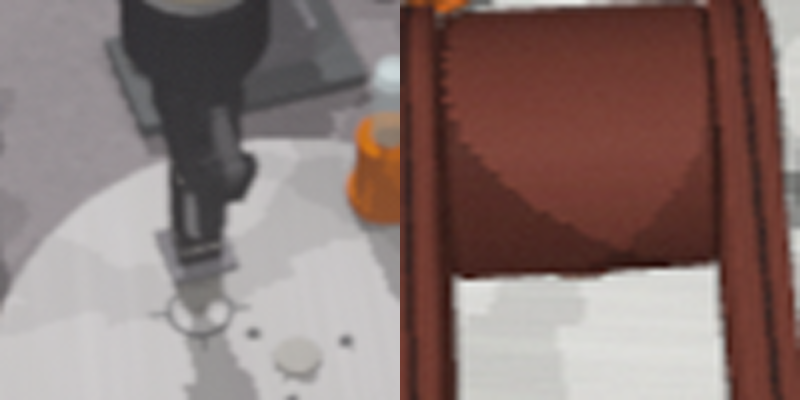

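View pics/w7.png

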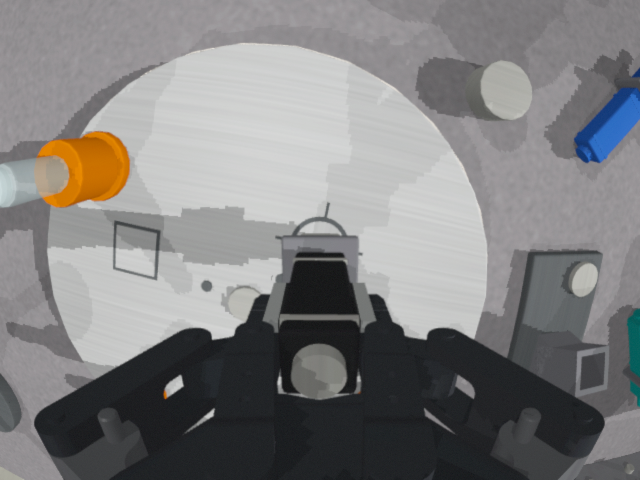

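View pics/s7.png

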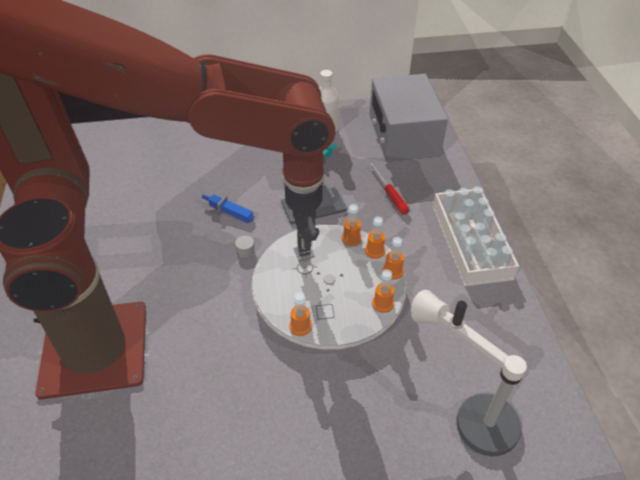

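The side view shows the foot inside the ring (crop (200,310)), the probe upright, all five tubes standing and the lamp aimed. I hand it in now.

```bash
python3 -c "
from h import *
hold(.3);print(observe()['ft_force'],observe()['eef_pos'],observe()['time_s']);job_done()"
```

```text
[1.89724332 0.38605867 2.51346345] [0.46221746 0.11352445 0.13001487] 24.9
the job is handed in; nothing more can be done
```

I handed the job in at 24.9 s. `job_done()` gives no verdict, so the results below are from my own checks.

- **Lamp:** I swung it round by its handle, loosely caged between the fingers, and let go. Its line passes about 5 mm from the spot by the side camera and about 14 mm by the top camera. The two disagree, but both are well within the 40 mm limit.
- **Probe:** I drew it out along its own axis and set it upright. It is still held in the ring with a 60 N grip.
- **Position:** Just before contact the tip was about 2 mm from the ring's centre. The last side view shows the foot inside the ring and the probe within about 2° of upright.
- **Push-in:** The foot is in by about 7.5 mm measured from where contact began. The nominal geometry gives about 6 mm and the force about 9 mm. These estimates disagree, but all are inside 3.5–13.5 mm.
- **Force:** About 4 N presses down on the turntable. About 2 N of sideways force also remains, and I left it because the total is well under 8 N.
- **Tubes:** All five are standing, with no visible shift in the last side view. The arm hid the spot from the top camera at the end, so that view could not confirm the final position.

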